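# Index the rotary soldering table by one hole

## Task

Bring the next stone holder (the one with the red stone) under the torch nozzle of the rotary soldering table: push the red thumb cup at the table's edge down to free its locking pin, keep it down while you push it round clockwise (seen from above), and let it spring back up in the very next index hole so that the table is locked again. Use fingertips only: do not grip, lift or tip the holders (let them ride round in their pockets), do not turn the table the other way or past that hole, leave the other things on the bench where they are, and finish clear of everything.

Things in the scene. Friction and masses are not known exactly. Their poses are not given: they have to be found in the camera images.
- thumb_cup (a point): centre of the floor of the red thumb cup on top of the sprung plunger: an open round dish, 48 mm inside diameter, 56 mm outside, rim 6 mm above its floor; closed fingertips fit in it. At rest its floor is 64 mm above the bench. It sits 135 mm from the table's axis, outside the index ring (outer radius 105 mm, top 46 mm above the bench), and goes round with the table. Its x axis points away from the table's axis, z up. It is free of obstacles above and along its path.
- table_centre (a point): point on the vertical turning axis of the rotary table, on the top face of its dark round faceplate (140 mm diameter), 50 mm above the bench. Turns with the table: its x axis points to the thumb cup, z up.
- table_top (a joint): angle of the rotary table, rad: 0 at the start (locked in its present hole), growing CLOCKWISE seen from above; the next hole clockwise is at 0.785 (45 degrees; 8 holes in the ring, about 1.3 degrees of play either way in a hole). It moves with light friction (about 0.15 N m) and stays where it is left; mechanical stops at -0.85 and 1.7.
- plunger (a joint): how far the plunger is pressed down, m: 0 = fully up, pin in a hole and about 3 mm proud of the ring; 0.014 = fully down on its stop. The pin is free of the ring from about 0.011. Spring: 6 N to start, 12 N fully down. Released between holes, it stops at about 0.011 under the ring and springs up when it meets a hole.
- nozzle (a point): underside of the brass torch nozzle, 90 mm above the bench, on the fixed clamp on the side of the base opposite the thumb cup's starting place, 45 mm from the table's axis. The clamp is up to 124 mm tall and reaches out to 155 mm from the axis.
- holder_a_mid (a point): centre (half-way up) of the loose brass holder with the blue stone, 32 mm tall, foot 29 mm diameter, standing in a 6 mm deep square pocket on the faceplate, 45 mm from the axis; starts under the nozzle.
- holder_b_mid (a point): the same of the holder with the red stone, which starts one station short of the nozzle and is under it after one clockwise step of the table.
- mandrel: bystander: upright steel ring mandrel, a 100 mm tall cone on a 56 mm foot; origin at the centre of its underside, z up.
- flux_dish: bystander: white dish 52 mm diameter, 18 mm tall; origin at the centre of its underside.
- bench_block: bystander: dark round steel block 100 mm diameter, 22 mm tall; origin at the centre of its underside.
- hammer: bystander: hammer 220 mm long, lying along its x axis; origin under its middle.
- stone_box: bystander: clear plastic box 70 x 50 x 25 mm; origin at the centre of its underside.
- charcoal: bystander: black charcoal block 100 x 60 x 30 mm; origin at the centre of its underside.

How it is judged:
On the way, in this order (a step that is already met when the one before it is completed fails the run):
1. the thumb cup is pressed down (over 9 mm) with the table still in its first hole (value of joint plunger above 0.009 m and value of joint table_top below 0.1 rad and contact force between the fingers and plunger above 0.5 N), for 0.05 s.
2. the table is on its way clockwise with the pin out of the holes (value of joint table_top between 0.3 and 0.7 rad and value of joint plunger above 0.007 m), for 0.05 s.
At the end, for the whole second after the job is handed in: the table stands still at the next hole clockwise (0.785 rad, within 0.05), the plunger is back up (within 3 mm of fully up), the red-stone holder is under the nozzle (within 12 mm sideways), and both holders stand upright in their pockets (value of joint table_top between 0.735 and 0.835 rad and value of joint plunger below 0.003 m and velocity of joint table_top between -0.05 and 0.05 rad/s and horizontal distance between holder_b_mid and nozzle below 0.012 m and height (world z) of holder_a_mid between 0.06 and 0.071 m and angle between each of holder_a_mid, holder_b_mid's own z axis and vertical below 0.12 rad and height (world z) of holder_b_mid between 0.06 and 0.071 m); the robot touches nothing.
It fails at once if the table is turned the wrong way (over 0.12 rad) (value of joint table_top below -0.12 rad).
It fails at once if the table is turned past the next hole (over 1.0 rad) (value of joint table_top above 1 rad).
It fails at once if a holder is lifted (over 10 mm) or tipped (height (world z) of any of holder_a_mid, holder_b_mid above 0.076 m or angle between any of holder_a_mid, holder_b_mid's own z axis and vertical above 0.4 rad).
It fails at once if another thing on the bench is moved (over 20 mm) (distance of any of mandrel, flux_dish, bench_block, hammer, stone_box, charcoal from where it was at the start of the episode above 0.02 m).
It also fails if it takes over 38 s, if anything falls off the work surface, if the arm or the gripper's body presses on something with over 40 N, if the wrist force passes 120 N, or if a joint passes its speed limit or range.

## Robot

A 6-joint arm with a two-finger parallel gripper is mounted at the origin on the work surface. World frame = base frame: x ahead of the robot, y to its left, z up, the work surface at z = 0. Lengths are in m, angles in rad, forces in N, time in s.
With the tool pointing down it reaches from about 0.35 to 0.775 m from the base axis. Payload 7.3 kg.
Tool frame: the origin (TCP) lies on the centre line of the jaws, within the pads' length; the fingertips stand 17 mm ahead of it and the grasp point (between the pads) lies 2 mm behind it; z points along the fingers, y is the line along which they close (so a half turn about z gives the same grasp; the last joint's range is limited). The gripper opens to 92 mm and grips with 3 to 60 N. Pads are 19 mm wide; open, the fingers measure 130 mm over their backs; the gripper's body (75 mm by 190 mm) begins 47 mm behind the grasp point.
Start: joints at [1.146, 0.342, 1.524, -0, 1.275, -0.146], TCP at [0.144, 0.505, 0.244] pointing down, gripper open.
Joint ranges: [-2.53, 2.53], [-0.77, 2.02], [0.04, 2.7], [-1, 4.14], [0.28, 2.66], [-3.11, 3.11]. Speed limits (rad/s): [2.57, 2.57, 3.14, 3.14, 3.14, 3.14].

## Interface

Orientations are given as a 3x3 rotation matrix whose columns are the frame's x, y, z axes.
In Python, from plant import manip gives the robot as it stands.
- The arm moves only by the tool arm_command, never from a script. Its argument "steps" is a list of rows, each an object with "grip": the finger opening in cm, from 0 to 9.18; "linear": the shift along the world's x, y, z in cm, a list of three; "turn": the turn about the world's z in rad. A call has 1 to 12 rows; each row shifts and turns the commanded pose from where the row before left it; what a row does not reach is not made up. A row lasts 1/10 s, in which the tool goes at most 50 mm and 8.59 degrees, less where a joint would pass 70% of its speed; a pose out of reach is approached as far as the arm can. A call is refused whole if a number of a shift passes 5 or a number of a turn 0.15, either way. A call with a gripper value outside its range is refused whole. The fingers move at their own pace and stop on an object; "force" is the grip in N (left out, the last holds). Time passes only in rows, so rows that do not move let the fingers close. It gives the time, the measured TCP pose, the force, the opening and the grip force at its end, in the units of the state.
- manip.get_obs(): the state, without advancing time (a new reading comes with each control period).
- manip.snapshot(name): name is "side" or "top" or "wrist"; returns a dict with "pixels" (400x640x3 uint8, red, green, blue), "range_z" (400x640 float32, m along the optical axis (not along the pixel's ray), 0 where there is no reading), "fx", "fy", "cx", "cy" (pixels), "extrinsics" (4x4, takes a point from world to camera coordinates); the wrist camera has in their place "hand_eye" (4x4, takes a point from camera to tool coordinates, whose origin is the TCP and whose axes are the flange's). Camera axes: x right, y down, z forward; pixel columns grow to the right and rows downward; lengths in m; the calibration is good to about 2 mm. A picture is of the moment at which its call begins: read the wrist's pose just before it.
- manip.job_done(): hands the job in; it is judged then, once.
The state is a dict: "t": time; "joint_pos": joint angles; "joint_velocities": joint speeds; "effort": joint torques, N m; "ee_pos": TCP position; "orientation": TCP orientation; "force": force on the tool from outside, world axes, zero at the start; "moment": the same for the moment, N m; "gripper_width": opening from 0.0 (shut) to 1.0 (fully open); "gripper_force": force on a finger pad.
Only numpy, scipy, OpenCV 4.12 (cv2) and the standard library are available. Lean on these libraries where they do the work, as an engineer would, in place of code of your own. Each camera call takes 0.05 s, during which the arm holds its last target. There are 200 camera calls.

## Working session

There is one attempt and no reset: what is moved stays moved. The work goes in short steps, Python scripts to look and compute and a tool call to move; the robot and the scene stay as the last step left them, time stands still between calls to the robot, and variables do not carry over. Pictures are saved under pics/ and viewed, at most 10 in all, crops included, and the job is handed in when it is done.

Besides the shell and the picture viewer there is one more tool, called after "Request:" by a JSON object that holds its "api" and its "payload". arm_command: Moves the arm, as the interface text tells. Its arguments: {"type":"object","properties":{"steps":{"type":"array"},"force":{"type":"number"}},"required":["steps"]}

```bash
mkdir -p pics
cat > h.py <<'E'
from plant import manip
import numpy as np, cv2
def world(s,mask_or_uv):
    u,v=mask_or_uv
    z=s["range_z"][v,u]
    p=np.stack([(u-s["cx"])/s["fx"]*z,(v-s["cy"])/s["fy"]*z,z,np.ones_like(z)])
    return (np.linalg.inv(s["extrinsics"])@p)[:3].T
def red(s):
    h=cv2.cvtColor(s["pixels"],cv2.COLOR_RGB2HSV)
    return ((h[...,0]<8)|(h[...,0]>172))&(h[...,1]>140)&(h[...,2]>60)
E
python3 - <<'E'
from h import *
s=manip.snapshot("top"); cv2.imwrite("pics/top.png",s["pixels"][...,::-1])
m=red(s).astype(np.uint8)
n,l,st,c=cv2.connectedComponentsWithStats(m)
for i in range(1,n):
    if st[i,4]>15:
        v,u=np.where(l==i); P=world(s,(u,v)); print(st[i],c[i].round(),np.median(P,0).round(4),P.min(0).round(3),P.max(0).round(3))
o=manip.get_obs(); print(o["t"],o["ee_pos"],o["orientation"],o["gripper_width"])
E
```

```text
[296  86   6  12  54] [299.  92.] [0.8957 0.0403 0.0984] [ 0.267 -0.01   0.048] [0.914 0.051 1.501]
[333  86   7  12  56] [336.  91.] [ 0.8951 -0.0788  0.0961] [ 0.89  -0.091  0.05 ] [ 0.924 -0.071  0.123]
[312 156  16  16 201] [320. 164.] [ 0.6651 -0.0228  0.0652] [ 0.64  -0.045  0.054] [0.691 0.002 0.076]
0.05 [0.14428466 0.50440408 0.24305798] [[-9.61400228e-01  2.75153008e-01 -6.51538946e-04]
 [ 2.75153669e-01  9.61399268e-01 -1.38035895e-03]
 [ 2.46579148e-04 -1.50635074e-03 -9.99998835e-01]] 0.9961194723118781
```

View pics/top.png

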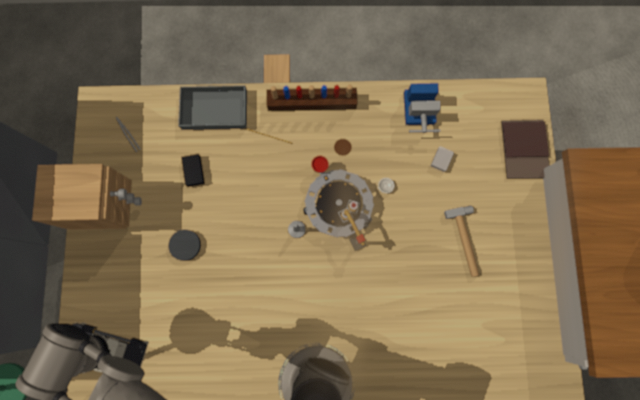

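The top view shows the red cup at (320,164), the table ring centred near (339,204), and the clamp toward (357,235). The cup will swing over the far side of the table. I'll fit the centre next, then approach.

Run:
```python
from h import *
from scipy.optimize import least_squares
s=manip.snapshot("top")
v,u=np.mgrid[150:260,280:400].reshape(2,-1); P=world(s,(u,v))
k=(abs(P[:,2]-.046)<.006)&(np.hypot(P[:,0]-.543,P[:,1]+.085)<.125)
Q=P[k]; 
# outer boundary of ring: max radius per angle bin
c=np.array([.543,-.085])
for _ in range(5):
    d=Q[:,:2]-c; a=np.degrees(np.arctan2(d[:,1],d[:,0]))//10; r=np.hypot(*d.T)
    B=np.array([Q[a==b][r[a==b].argmax(),:2] for b in np.unique(a)])
    f=least_squares(lambda x:np.hypot(*(B-x[:2]).T)-x[2],[*c,.105],loss="soft_l1",f_scale=.002); c=f.x[:2]
print(f.x, len(B))
m=np.zeros((400,640),bool); m[150:180,305:332]=red(s)[150:180,305:332]
v,u=np.where(m); z=world(s,(u,v)); print(np.percentile(z[:,2],[5,25,50,75,95]))
e,_=cv2.minEnclosingCircle(np.c_[z[:,0],z[:,1]].astype(np.float32)); print(e,z.mean(0),np.hypot(*(np.array(e)-c)))
```

```text
[ 0.54446769 -0.07915446  0.10773237] 36
[0.05949445 0.06297082 0.06527822 0.06747651 0.07170782]
(0.6652704477310181, -0.02266337163746357) [ 0.6651897  -0.02190051  0.06542307] 0.1333587297840259
```

Request:
{"api": "arm_command", "payload": {"steps": [{"grip": 0,"linear": [3,-3,0],"turn": 0},{"grip": 0,"linear": [4,-4,0],"turn": 0},{"grip": 0,"linear": [4,-4,0],"turn": 0},{"grip": 0,"linear": [4,-4,0],"turn": 0},{"grip": 0,"linear": [4,-4,0],"turn": 0},{"grip": 0,"linear": [4,-4,0],"turn": 0},{"grip": 0,"linear": [4,-4,0],"turn": 0},{"grip": 0,"linear": [4,-4,0],"turn": 0},{"grip": 0,"linear": [4,-4,0],"turn": 0},{"grip": 0,"linear": [4,-4,0],"turn": 0},{"grip": 0,"linear": [4,-4,0],"turn": 0},{"grip": 0,"linear": [4,-4,0],"turn": 0}]}}

```text
t: 1.3
ee_pos: [0.5644, 0.0841, 0.2434]
orientation: [[-0.961, 0.275, -0.001], [0.275, 0.961, 0.0], [0.001, 0.0, -1.0]]
force: [0.3, 0.4, 0.2]
gripper_width: 0.025
gripper_force: 0.0
```

Request:
{"api": "arm_command", "payload": {"steps": [{"grip": 0,"linear": [3,-3,-1],"turn": 0},{"grip": 0,"linear": [3,-3,-1],"turn": 0},{"grip": 0,"linear": [2,-2.5,-1],"turn": 0},{"grip": 0,"linear": [2,-2,-1],"turn": 0},{"grip": 0,"linear": [0,0,-1],"turn": 0},{"grip": 0,"linear": [0,0,0],"turn": 0},{"grip": 0,"linear": [0,0,0],"turn": 0}]}}

```text
t: 2.0
ee_pos: [0.6627, -0.0183, 0.1935]
orientation: [[-0.962, 0.275, -0.001], [0.275, 0.962, 0.001], [0.001, 0.0, -1.0]]
force: [0.3, -0.5, -0.3]
gripper_width: 0.007
gripper_force: 0.0
```

```bash
cat >> h.py <<'E'
def wrist():
    o=manip.get_obs(); s=manip.snapshot("wrist")
    T=np.eye(4); T[:3,:3]=o["orientation"]; T[:3,3]=o["ee_pos"]
    s["extrinsics"]=np.linalg.inv(T@s["hand_eye"]); return o,s
E
python3 - <<'E'
from h import *
o,s=wrist(); cv2.imwrite("pics/w1.png",s["pixels"][...,::-1])
n,l,st,c=cv2.connectedComponentsWithStats(red(s).astype(np.uint8))
i=1+st[1:,4].argmax(); v,u=np.where(l==i); P=world(s,(u,v)); print(st[i],o["ee_pos"],np.percentile(P,[2,50,98],axis=0).round(4))
for lo,hi in((.067,.074),(.06,.0665)):
    k=(P[:,2]>lo)&(P[:,2]<hi); print(k.sum(),cv2.minEnclosingCircle(P[k,:2].astype(np.float32)),P[k].mean(0))
E
```

```text
[ 277  170   66   65 3314] [ 0.66267935 -0.0182535   0.19353513] [[ 0.6384 -0.0463  0.062 ]
 [ 0.6641 -0.022   0.0637]
 [ 0.6884  0.0024  0.0703]]
850 ((0.6641525030136108, -0.02176525443792343), 0.027941808104515076) [ 0.66249857 -0.02225644  0.06907857]
2417 ((0.6625932455062866, -0.022013533860445023), 0.026201123371720314) [ 0.66482949 -0.02197183  0.06339238]
```

View pics/w1.png

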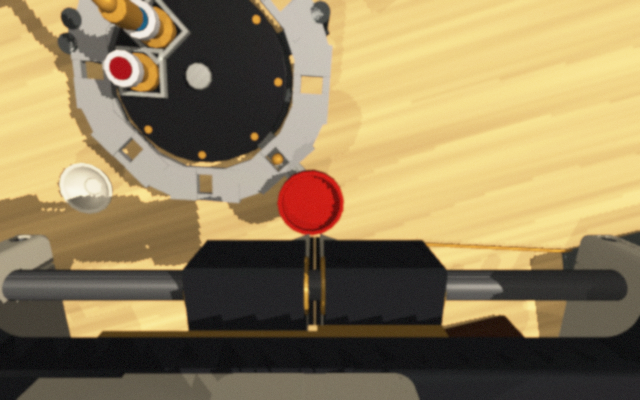

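The wrist view shows the cup as a full circle at (310,202) with the table hub at (198,75). I'll measure the hub and lower the fingers onto the cup.

Run:
```python
from h import *
o,s=wrist()
v,u=np.mgrid[72:79,195:202].reshape(2,-1); P=world(s,(u,v)); h=np.median(P,0); c=np.array([.6642,-.0218])
d=c-h[:2]; a=np.arctan2(d[1],d[0]); print(h,np.hypot(*d),np.degrees(a))
ctr=c-.135*np.array([np.cos(a),np.sin(a)]); print(ctr)
for t in range(0,50,5):
    b=a-np.radians(t); print(t,(ctr+.135*np.array([np.cos(b),np.sin(b)])).round(4),((.135*np.array([np.cos(b),np.sin(b)])-d/np.hypot(*d)*.135)*100).round(2))
```

```text
[ 0.54265676 -0.07915691  0.0552204 ] 0.13439707492452954 25.26287977745138
[ 0.5421115  -0.07941423]
0 [ 0.6642 -0.0218] [ 0. -0.]
5 [ 0.6688 -0.0327] [ 0.46 -1.09]
10 [ 0.6723 -0.0439] [ 0.81 -2.21]
15 [ 0.675  -0.0554] [ 1.08 -3.36]
20 [ 0.6765 -0.067 ] [ 1.23 -4.52]
25 [ 0.6771 -0.0788] [ 1.29 -5.7 ]
30 [ 0.6767 -0.0906] [ 1.25 -6.88]
35 [ 0.6752 -0.1022] [ 1.1  -8.04]
40 [ 0.6727 -0.1138] [ 0.85 -9.2 ]
45 [ 0.6692 -0.125 ] [  0.5  -10.32]
```

Request:
{"api": "arm_command", "payload": {"steps": [{"grip": 0,"linear": [0.15,-0.35,-2],"turn": 0},{"grip": 0,"linear": [0,0,-3],"turn": 0},{"grip": 0,"linear": [0,0,-3],"turn": 0},{"grip": 0,"linear": [0,0,-2],"turn": 0},{"grip": 0,"linear": [0,0,-0.7],"turn": 0},{"grip": 0,"linear": [0,0,0],"turn": 0},{"grip": 0,"linear": [0,0,0],"turn": 0}]}}

```text
t: 2.8
ee_pos: [0.6657, -0.0224, 0.0885]
orientation: [[-0.962, 0.275, 0.003], [0.275, 0.962, -0.0], [-0.003, 0.0, -1.0]]
force: [-0.1, 0.9, 0.6]
gripper_width: 0.002
gripper_force: 0.0
```

Request:
{"api": "arm_command", "payload": {"steps": [{"grip": 0,"linear": [-0.15,0.05,-0.3],"turn": 0},{"grip": 0,"linear": [0,0,-0.4],"turn": 0},{"grip": 0,"linear": [0,0,-0.4],"turn": 0},{"grip": 0,"linear": [0,0,-0.4],"turn": 0},{"grip": 0,"linear": [0,0,-0.4],"turn": 0},{"grip": 0,"linear": [0,0,0],"turn": 0},{"grip": 0,"linear": [0,0,0],"turn": 0}]}}

```text
t: 3.5
ee_pos: [0.6642, -0.0223, 0.0696]
orientation: [[-0.961, 0.275, 0.003], [0.275, 0.961, -0.0], [-0.003, 0.0, -1.0]]
force: [-2.4, 0.5, 10.8]
gripper_width: 0.004
gripper_force: 5.0
```

Request:
{"api": "arm_command", "payload": {"steps": [{"grip": 0,"linear": [0,0,-0.15],"turn": 0},{"grip": 0,"linear": [0,0,-0.1],"turn": 0},{"grip": 0,"linear": [0,0,0],"turn": 0},{"grip": 0,"linear": [0,0,0],"turn": 0}]}}

```text
t: 3.9
ee_pos: [0.6642, -0.0224, 0.0673]
orientation: [[-0.961, 0.275, 0.003], [0.275, 0.961, -0.0], [-0.003, 0.0, -1.0]]
force: [-2.5, 0.1, 12.5]
gripper_width: 0.005
gripper_force: 5.5
```

Request:
{"api": "arm_command", "payload": {"steps": [{"grip": 0,"linear": [0.25,-0.53,0],"turn": 0},{"grip": 0,"linear": [0.21,-0.56,0],"turn": 0},{"grip": 0,"linear": [0.2,-0.55,0],"turn": 0},{"grip": 0,"linear": [0.15,-0.57,0],"turn": 0},{"grip": 0,"linear": [0.15,-0.57,0],"turn": 0},{"grip": 0,"linear": [0.12,-0.58,0],"turn": 0},{"grip": 0,"linear": [0.09,-0.58,0],"turn": 0},{"grip": 0,"linear": [0.06,-0.58,0],"turn": 0},{"grip": 0,"linear": [0.04,-0.59,0],"turn": 0},{"grip": 0,"linear": [0.02,-0.59,0],"turn": 0},{"grip": 0,"linear": [0,0,0],"turn": 0}]}}

```text
t: 5.0
ee_pos: [0.6779, -0.0803, 0.0678]
orientation: [[-0.961, 0.276, 0.005], [0.276, 0.961, -0.001], [-0.005, 0.0, -1.0]]
force: [0.0, -1.4, 10.2]
gripper_width: 0.007
gripper_force: 5.4
```

Run:
```python
from h import *
o,s=wrist(); cv2.imwrite("pics/w2.png",s["pixels"][...,::-1]); print(o["ee_pos"],o["force"])
n,l,st,c=cv2.connectedComponentsWithStats(red(s).astype(np.uint8))
for i in range(1,n):
  if st[i,4]>60:
    v,u=np.where(l==i); P=world(s,(u,v)); print(st[i],np.percentile(P,[2,50,98],axis=0).round(4).tolist())
```

```text
[ 0.67788289 -0.08026434  0.06781917] [ 0.02933008 -1.35864335 10.23427332]
[ 265  202  103   38 2765] [[0.65, -0.0971, 0.049], [0.6609, -0.0739, 0.0507], [0.6739, -0.0544, 0.0569]]
```

View pics/w2.png

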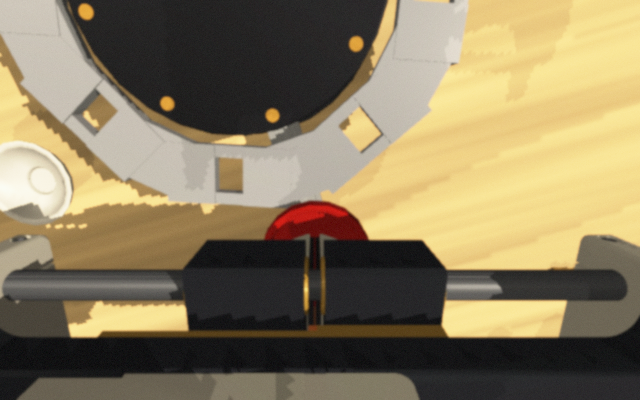

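The cup, at (316,222), moved with the fingertips. It is about 13 mm down and lags the fingers by roughly 4 mm, so the table has turned about 24°. I'll continue around the arc.

Request:
{"api": "arm_command", "payload": {"steps": [{"grip": 0,"linear": [-0.02,-0.57,0],"turn": 0},{"grip": 0,"linear": [-0.04,-0.54,0],"turn": 0},{"grip": 0,"linear": [-0.06,-0.56,0],"turn": 0},{"grip": 0,"linear": [-0.09,-0.56,0],"turn": 0},{"grip": 0,"linear": [-0.1,-0.54,0],"turn": 0},{"grip": 0,"linear": [-0.13,-0.55,0],"turn": 0},{"grip": 0,"linear": [-0.15,-0.55,0],"turn": 0},{"grip": 0,"linear": [-0.17,-0.5,0],"turn": 0},{"grip": 0,"linear": [-0.16,-0.45,0],"turn": 0},{"grip": 0,"linear": [0,0,0],"turn": 0},{"grip": 0,"linear": [0,0,0],"turn": 0}]}}

```text
t: 6.15
ee_pos: [0.6688, -0.1284, 0.068]
orientation: [[-0.961, 0.276, 0.005], [0.276, 0.961, -0.002], [-0.006, -0.0, -1.0]]
force: [-1.0, -1.0, 10.5]
gripper_width: 0.004
gripper_force: 5.4
```

Run:
```python
from h import *
o,s=wrist(); cv2.imwrite("pics/w3.png",s["pixels"][...,::-1]); print(o["ee_pos"],o["force"])
v,u=np.where(red(s)&(s["range_z"]>0)); P=world(s,(u,v)); print(np.percentile(P,[2,50,98],axis=0).round(4).tolist())
# rim circle fit: outer edge points at rim height
k=(P[:,2]>.0535)&(P[:,2]<.06)
from scipy.optimize import least_squares
Q=P[k,:2]; f=least_squares(lambda x:np.hypot(*(Q-x).T)-.026,[o["ee_pos"][0],o["ee_pos"][1]],loss="soft_l1",f_scale=.001).x
d=f-np.array([.5421,-.0794]); print(k.sum(),f,np.hypot(*d),25.26-np.degrees(np.arctan2(d[1],d[0])))
```

```text
[ 0.66875076 -0.12838844  0.06796762] [-1.04140105 -0.96769266 10.52228318]
[[0.6418, -0.1441, 0.0491], [0.6522, -0.121, 0.0509], [0.665, -0.1018, 0.0572]]
995 [ 0.66897759 -0.12626978] 0.1352579015750536 45.534705298091424
```

View pics/w3.png

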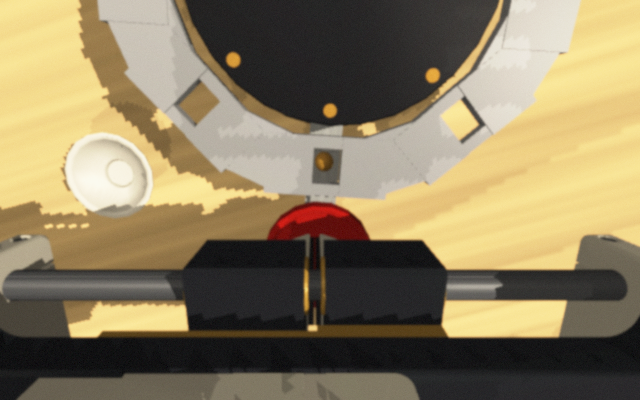

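The pin, at (323,160), shows through the index hole centred near (327,164), so the estimated angle is about 45.5°. I'll raise straight up.

Request:
{"api": "arm_command", "payload": {"steps": [{"grip": 0,"linear": [0,0.1,0.2],"turn": 0},{"grip": 0,"linear": [0,0,0.3],"turn": 0},{"grip": 0,"linear": [0,0,0.3],"turn": 0},{"grip": 0,"linear": [0,0,0.3],"turn": 0},{"grip": 0,"linear": [0,0,0.3],"turn": 0},{"grip": 0,"linear": [0,0,0.3],"turn": 0},{"grip": 0,"linear": [0,0,0.5],"turn": 0},{"grip": 0,"linear": [0,0,1],"turn": 0},{"grip": 0,"linear": [0,0,3],"turn": 0},{"grip": 0,"linear": [0,0,4],"turn": 0},{"grip": 0,"linear": [0,0,3],"turn": 0},{"grip": 0,"linear": [0,0,0],"turn": 0}]}}

```text
t: 7.4
ee_pos: [0.6691, -0.1269, 0.2034]
orientation: [[-0.961, 0.275, 0.009], [0.275, 0.961, -0.003], [-0.01, -0.0, -1.0]]
force: [0.5, -0.2, 0.9]
gripper_width: 0.007
gripper_force: 0.0
```

Run:
```python
from h import *
o,s=wrist(); cv2.imwrite("pics/w4.png",s["pixels"][...,::-1]); print(o["t"],o["ee_pos"],o["force"])
n,l,st,c=cv2.connectedComponentsWithStats(red(s).astype(np.uint8))
i=1+st[1:,4].argmax(); v,u=np.where(l==i); P=world(s,(u,v)); print(np.percentile(P,[2,50,98],axis=0).round(4).tolist())
k=P[:,2]>.055; e=np.array(cv2.minEnclosingCircle(P[k,:2].astype(np.float32))[0]); d=e-[.5421,-.0794]; print(e,25.26-np.degrees(np.arctan2(d[1],d[0])))
```

```text
7.4 [ 0.669134   -0.12687161  0.20342506] [ 0.5224042  -0.22228118  0.94047429]
[[0.6435, -0.1498, 0.062], [0.6693, -0.1251, 0.0637], [0.6941, -0.101, 0.0703]]
[ 0.64686316 -0.12069303] 46.772176372544685
```

View pics/w4.png

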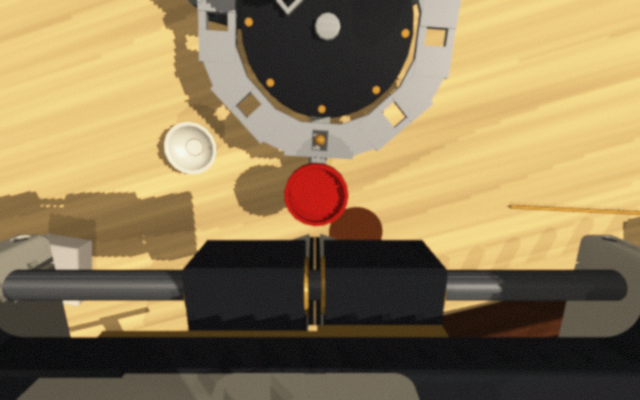

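The cup is fully up (floor at 63.7 mm) at (0.6693, -0.1251), which is exactly the 45° place, and the pin is in its hole. I'll retreat and check the holders.

Request:
{"api": "arm_command", "payload": {"steps": [{"grip": 0,"linear": [0,0,3],"turn": 0},{"grip": 0,"linear": [-2,3,2],"turn": 0},{"grip": 0,"linear": [-2,4,0],"turn": 0},{"grip": 0,"linear": [-2,4,0],"turn": 0},{"grip": 0,"linear": [-2,4,0],"turn": 0},{"grip": 0,"linear": [-2,4,0],"turn": 0},{"grip": 0,"linear": [-2,4,0],"turn": 0},{"grip": 0,"linear": [-2,4,0],"turn": 0},{"grip": 0,"linear": [0,4,0],"turn": 0},{"grip": 0,"linear": [0,3,0],"turn": 0},{"grip": 0,"linear": [0,0,0],"turn": 0},{"grip": 0,"linear": [0,0,0],"turn": 0}]}}

```text
t: 8.65
ee_pos: [0.5263, 0.2138, 0.2459]
orientation: [[-0.962, 0.274, -0.003], [0.274, 0.962, -0.001], [0.002, -0.002, -1.0]]
force: [0.3, -0.6, 0.1]
gripper_width: 0.005
gripper_force: 0.0
```

Run:
```python
from h import *
s=manip.snapshot("side"); E=s["extrinsics"]; p=E@[.542,-.079,.06,1]; u,v=int(p[0]/p[2]*s["fx"]+s["cx"]),int(p[1]/p[2]*s["fy"]+s["cy"]); print(u,v)
a=s["pixels"][max(0,v-80):v+80,max(0,u-110):u+110]; cv2.imwrite("pics/s1.png",cv2.resize(a,None,fx=3,fy=3)[...,::-1])
t=manip.snapshot("top")["pixels"][150:260,270:400]; cv2.imwrite("pics/t2.png",cv2.resize(t,None,fx=5,fy=5)[...,::-1])
```

```text
323 224
```

View pics/s1.png

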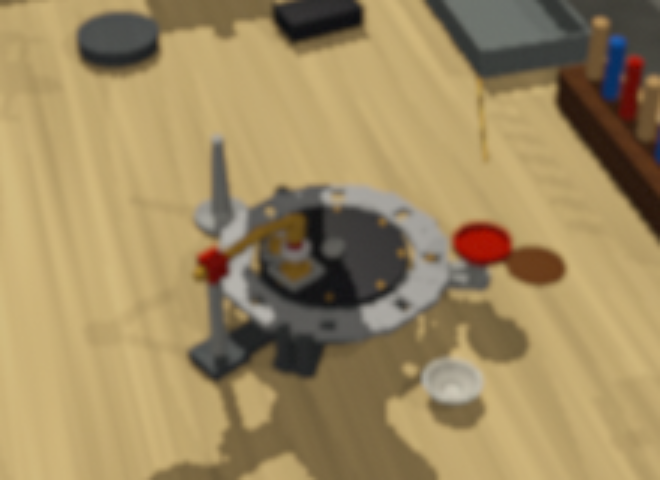

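View pics/t2.png

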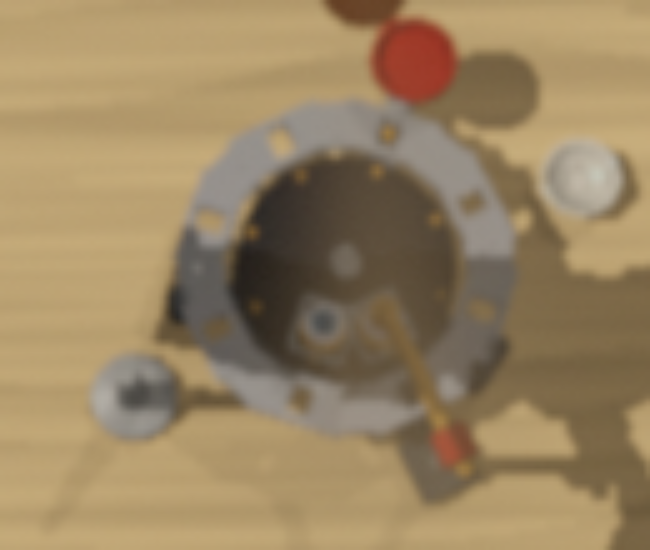

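The side view shows the red-stone holder upright under the nozzle at (293,250). The top view shows the blue one upright one station on at (323,322), the cup at its new place at (414,60), and the bystanders unmoved.

```bash
python3 -c "
from plant import manip
print(manip.job_done())"
```

```text
the job is handed in; nothing more can be done
None
```

I turned the table one step clockwise, and it's locked in the next hole with the red-stone holder under the nozzle; the arm is clear and the job is handed in, though the hand-in gave no verdict.

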